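# Crack open the stuck cap of a finishing-oil tin

## Robot

A 6-joint arm with a two-finger parallel gripper is mounted at the origin on the work surface. World frame = base frame: x ahead of the robot, y to its left, z up, the work surface at z = 0. Lengths are in m, angles in degrees, forces in N, time in s.
With the tool pointing down it reaches from about 0.325 to 0.775 m from the base axis. Payload 5.5 kg.
Tool frame: the origin (TCP) lies midway between the tips of the shut fingers; the grasp point (between the pads) lies 19 mm behind it; x points along the fingers, z is the direction in which the jaws open and shut, and the axes are right-handed (so a half turn about x gives the same grasp; the last joint's range is limited). The gripper opens to 88 mm and grips with 3 to 60 N. Pads are 20 mm wide; open, the fingers measure 115 mm over their backs; the gripper's body (75 mm by 178 mm) begins 61 mm behind the grasp point.
Start: joints at [-69.024, 5.22, 70.514, -0, 104.267, -3.249], TCP at [0.246, -0.547, 0.223] pointing down, gripper open.
Joint ranges: [-164.24, 164.24], [-49.07, 125.15], [9.68, 141.18], [-86.29, 266.29], [3.28, 154.24], [-151.56, 151.56]. Speed limits (degrees/s): [147.25, 147.25, 172.46, 180, 180, 180].

## Interface

Orientations are given as [roll, pitch, yaw] about the fixed x, y, z axes, in that order (R = Rz(yaw) Ry(pitch) Rx(roll)).
In Python, from workcell import manip gives the robot as it stands.
- The arm moves only by the shell command python3 -m jog 'ROWS' [OPENING] [FORCE]. ROWS is JSON, a list of rows, each a list of 2 entries, a list of its own where there are three numbers: the shift along the tool's x, y, z in cm, then the turn about the tool's x in rad. A call has 1 to 5 rows; each row is the pose to reach, as a shift and turn from the pose commanded when the call began, along the tool's axes at that moment; what a row does not reach only later rows make up. A row lasts 1/10 s, in which the tool goes at most 50 mm and 8.59 degrees, less where a joint would pass 70% of its speed; a pose out of reach is approached as far as the arm can. A call with a gripper value outside its range is refused whole. OPENING is the closure, from 0 (fully open) to 1 (shut), set as the call begins (- or left out, the last holds). The fingers move at their own pace and stop on an object; FORCE is the grip in N (left out, the last holds). Time passes only in rows, so rows that repeat a pose let the fingers close. It gives the time, the measured TCP pose, the force and the opening at its end, in the units of the state.
- manip.observe(): the state, without advancing time (a new reading comes with each control period).
- manip.camera(name): name is "side" or "top" or "wrist"; returns a dict with "image" (384x512x3 uint8, red, green, blue), "fx", "fy", "cx", "cy" (pixels), "xyz" and "orientation" of the camera in the world. Camera axes: x right, y down, z forward; pixel columns grow to the right and rows downward; lengths in m; the calibration is good to about 2 mm. A picture is of the moment at which its call begins. There is no depth.
- manip.finish_job(): hands the job in, once; it reports no verdict.
Trained networks look in a picture, given as the dict that the camera call returned (one of the last four; its "shot" number tells which), for a name from the list of things; names that differ only in an ending like _2 or _b are one class to them, and where a whole thing is asked for, a point or a joint stands for the part that bears it (a point fixed in the world has none). Each returns a list of dicts, best first, with "confidence" (0 to 1); they miss things now and then, are a little off and sometimes report something else, mostly with a low value. They report only what shows in the picture. A call takes as long as a camera call. They do not tell look-alikes from the thing itself.
- manip.trace(picture, label): "pixels" (384x512 bool, what is visible of it) and "bbox" ([centre column, centre row, width, height] in pixels, round what is visible of it).
The state is a dict: "time": time; "joints": joint angles; "dq": joint speeds; "effort": joint torques, N m; "position": TCP position; "tcp_rot": TCP orientation; "ft_force": force on the tool from outside, world axes, zero at the start; "wrist_torque": the same for the moment, N m; "grip_width": finger opening in m.
Only numpy, scipy, OpenCV 4.12 (cv2) and the standard library are available. Lean on these libraries where they do the work, as an engineer would, in place of code of your own. Each camera call takes 0.05 s, during which the arm holds its last target. There are 200 camera calls.

## Task

Open the tin of finishing oil for the wood turner: break its stuck cap loose with a short hard twist anticlockwise, turn it on easily until you feel it meet its stop, and only then lift it straight off. Do not wrench the cap against the stop or tug at it while it is still caught. Set it down gently the right way up, wholly on the round cork mat, let go, and leave the wooden bowl, the bottle and the brush where they are.

Things in the scene. Friction and masses are not known exactly. Their poses are not given: they have to be found in the camera images.
- tin: Metal tin, 70 x 110 mm in plan (x by y) and 130 mm tall, in a wooden cradle 110 x 150 mm, 46 mm high, screwed to the bench: it cannot move. Origin: centre of the cradle's underside on the bench, z up. A round steel neck (outer diameter 48 mm, 25 mm tall) rises from the centre of its top. Over 45 N in all between cap and tin (sideways, lifting, or about 0.7 N m on the stop) damages it
- cap: Loose black ribbed round cap on the neck: diameter 58 mm, 28 mm tall, about 60 g; grip it across its ribbed side, any way round. Origin: centre of the skirt's lower edge (132 mm above the bench, 2 mm above the tin's top when seated), z up. Skirt inner diameter 52 mm: 2 mm of side play all round on the neck. Off the tin it stands flat on its skirt
- cap_top (a point): Centre of the cap's top, 28 mm above its origin. The cap turns anticlockwise seen from above. It is gummed for the first 0.3 to 0.4 rad: breaking it takes 0.5 to 0.9 N m, in jerks, with no push or pull; then it turns nearly free (under 0.05 N m) to a rigid stop 0.75 to 1.45 rad from its start, different each time, not to be seen, only felt: the moment rises again by 0.1 to 0.25 N m
- neck_top (a point): Centre of the neck's upper rim, 155 mm above the bench; the cap's roof rests on it. A bar under the cap's roof (37 x 10 mm along the cap's x, 5 mm above the skirt's lower edge) is caught under a shelf in the neck: lifted early, the cap is caught after 2 mm. At the stop, and up to 0.05 rad short of it, it passes the gaps and lifts straight off by its weight alone
- mat: Round cork mat, diameter 140 mm, 6 mm thick, stuck to the bench. Origin at the centre of its underside
- bowl: Bystander: turned wooden bowl, diameter 140 mm, 55 mm tall, origin at the centre of its underside
- bottle: Bystander: white plastic bottle, diameter 52 mm, 130 mm tall, origin at the centre of its underside
- brush: Bystander: flat brush lying on the bench along its own x
Mind the look-alikes: they are no part of the job. Several things have the shape of the mat; the one meant has the colours described above.

How it is judged:
By the outcome, as a careful person would: the job done as asked, in the order asked, and still so for the second after the job is handed in, with the robot touching nothing.
It also fails if it takes over 64 s, if anything falls off the work surface, if the arm or the gripper's body presses on something with over 40 N, if the wrist force passes 120 N, or if a joint passes its speed limit or range.

## Working session

There is one attempt and no reset: what is moved stays moved. The work goes in short steps, Python scripts to look and compute and a shell command to move; the robot and the scene stay as the last step left them, time stands still between calls to the robot, and variables do not carry over. Pictures are saved under pics/ and viewed, about 8 in all and at most 12, crops included, and the job is handed in when it is done.

```bash
mkdir -p pics; ls; cat > h.py <<'E'
import numpy as np, cv2
from workcell import manip
from scipy.spatial.transform import Rotation as R
def rot(o): return R.from_euler('xyz',o,degrees=True).as_matrix()
def ray(p,u,v,z):
    d=rot(p["orientation"])@np.array([(u-p["cx"])/p["fx"],(v-p["cy"])/p["fy"],1]); c=np.array(p["xyz"])
    return c+d*(z-c[2])/d[2]
def save(p,n,crop=None,s=1):
    im=p["image"][...,::-1]
    if crop: a,b,c,d=crop; im=im[b:d,a:c]
    cv2.imwrite(f"pics/{n}.png",cv2.resize(im,None,fx=s,fy=s,interpolation=cv2.INTER_CUBIC))
E
python3 - <<'E'
from h import *
s=manip.observe(); print(s)
ims=[]
for n in ("top","side"):
    p=manip.camera(n); print(n,p["xyz"],p["orientation"],p["fx"],p["cx"],p["cy"])
    save(p,n,s=1.5)
    for l,z in (("cap",.16),("mat",.006),("tin",.13),("bowl",.055),("bottle",.13),("brush",.01)):
        for r in manip.trace(p,l)[:4]:
            b=r["bbox"]; print(l,round(r["confidence"],2),np.round(b,1),np.round(ray(p,b[0],b[1],z),3))
E
```

```text
pics
{'time': 0.0, 'joints': array([-6.90238224e+01,  5.26356380e+00,  7.05802738e+01, -5.63423514e-05,
        1.04266446e+02, -3.24838581e+00]), 'dq': array([ 0.0184092 ,  0.00584559,  0.04939206,  0.06511023, -0.10031042,
        0.02708511]), 'effort': array([-8.80762636e-04, -4.46458125e+01, -4.06446075e+01,  6.97880611e-02,
        2.94899242e-02, -1.21777348e-04]), 'position': array([ 0.24608587, -0.54689665,  0.22151795]), 'tcp_rot': array([176.77999683,  89.88971605, 111.00454642]), 'ft_force': array([0.42768613, 0.13749947, 0.81744916]), 'wrist_torque': array([ 0.01851787,  0.01997513, -0.0356544 ]), 'grip_width': 0.08763841376321456}
top [0.45359431 0.06646122 1.62996363] [-174.78080889    0.66118005  -91.6775189 ] 472.0632655756705 260.7731138250924 189.14924056255168
cap 0.74 [273.4 212.1  18.5  17.9] [0.515 0.042 0.16 ]
mat 0.9 [154.4 249.6  38.6  43.1] [0.406 0.451 0.006]
mat 0.67 [207.2 238.8  40.5  41.7] [0.437 0.269 0.006]
tin 0.55 [272.2 212.1  51.5  37.1] [0.517 0.046 0.13 ]
bowl 0.91 [378.  235.4  38.   34.9] [ 0.432 -0.303  0.055]
bowl 0.68 [273.7 212.3  51.8  38.5] [0.519 0.04  0.055]
brush 0.7 [243.6 144.3   6.9  60.2] [0.76  0.136 0.01 ]
side [0.2195559  0.79674823 0.86622307] [-1.31100507e+02  1.44307263e-01 -1.54459881e+02] 419.5189164296301 256.2824931887633 188.81048699576004
cap 0.67 [279.4 191.5  23.3  20. ] [0.513 0.051 0.16 ]
mat 0.97 [248.  363.7  68.7  40.2] [0.42  0.422 0.006]
mat 0.73 [266.9 309.5  60.5  53.3] [0.438 0.286 0.006]
tin 0.94 [277.  220.5  50.   71.6] [0.488 0.121 0.13 ]
bowl 0.98 [346.7 164.3  40.8  28.4] [ 0.416 -0.269  0.055]
bottle 0.79 [242.6 157.4  17.5  40.5] [ 0.681 -0.073  0.13 ]
brush 0.6 [185.1 222.5  62.   30. ] [0.765 0.13  0.01 ]
```

View pics/top.png

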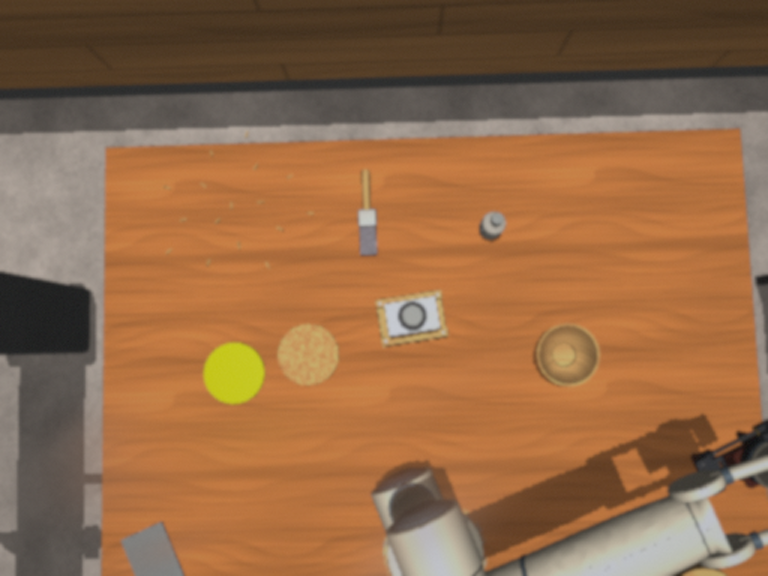

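View pics/side.png

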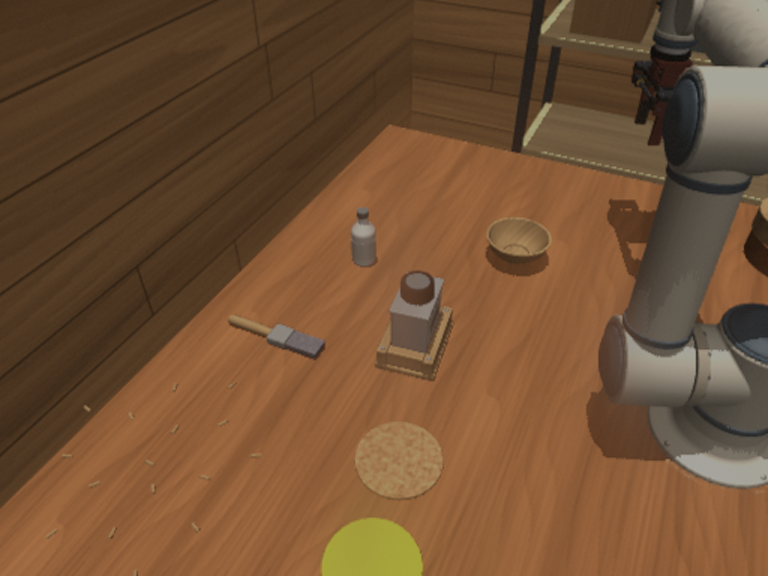

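```bash
cat >> h.py <<'E'
def togo(t,s=None):
    s=s or manip.observe(); M=rot(s["tcp_rot"]); return np.round(M.T@(np.array(t)-s["position"])*100,2)
def st():
    s=manip.observe(); M=rot(s["tcp_rot"]); print(round(s["time"],2),"pos",np.round(s["position"],4),"toolx",np.round(M[:,0],3),"jawdeg",round(np.degrees(np.arctan2(M[1,2],M[0,2])),1),"j",np.round(s["joints"],1),"F",np.round(s["ft_force"],1),"T",np.round(s["wrist_torque"],2),"w",round(s["grip_width"],4))
E
python3 - <<'E'
from h import *
st(); print(togo((.515,.042,.27)))
p=manip.camera("top"); q=manip.camera("side")
for p in (p,q):
  hsv=cv2.cvtColor(p["image"],cv2.COLOR_RGB2HSV)
  for r in manip.trace(p,"mat"):
    m=r["pixels"]; v,u=np.nonzero(m); c=np.array([ray(p,a,b,.006) for a,b in zip(u,v)]); e=(c.min(0)+c.max(0))/2
    print(p["shot"],np.round(r["confidence"],2),"hsv",hsv[m].mean(0).round(),"centroid",c.mean(0).round(3),"mid",e.round(3),"ext",np.ptp(c,axis=0).round(3))
p=q; u,v=265,306; print(ray(q,u,v,.006))
E
```

```text
0.7 pos [ 0.2462 -0.5472  0.2227] toolx [ 0. -0. -1.] jawdeg -65.8 j [-69.    5.2  70.5   0.  104.3  -3.2] F [ 0.5 -0.6 -0.1] T [ 0.02 -0.02 -0.03] w 0.088
[ -4.73  48.69 -42.7 ]
3 0.75 hsv [ 29. 212. 197.] centroid [0.409 0.447 0.006] mid [0.41  0.445 0.006] ext [0.14  0.138 0.   ]
3 0.73 hsv [ 18. 132. 197.] centroid [0.445 0.278 0.006] mid [0.446 0.279 0.006] ext [0.14  0.141 0.   ]
3 0.22 hsv [ 51.   5. 135.] centroid [0.529 0.034 0.006] mid [0.529 0.034 0.006] ext [0.062 0.063 0.   ]
4 0.82 hsv [ 16. 125. 161.] centroid [0.445 0.278 0.006] mid [0.447 0.276 0.006] ext [0.14  0.143 0.   ]
4 0.73 hsv [ 28. 164. 165.] centroid [0.418 0.428 0.006] mid [0.409 0.432 0.006] ext [0.139 0.112 0.   ]
4 0.53 hsv [ 12. 104.  96.] centroid [ 0.582 -0.113  0.006] mid [ 0.582 -0.114  0.006] ext [0.082 0.102 0.   ]
[0.44646371 0.27913837 0.006     ]
```

Candidates for the mat in the top image: a yellow-green disc at (155,249) and a speckled cork disc at (205,236). I choose the cork one, at about (0.446, 0.278). The cap is at (273,212) in the top image; the bottle's cap at about (328,147) is the only other cap-like thing. I now move above the cap, then check from near.

```bash
python3 -m jog '[[[-4.7,3.0,-2.6],0],[[-4.7,6.7,-5.9],0],[[-4.7,10.4,-9.2],0],[[-4.7,14.1,-12.4],0],[[-4.7,17.8,-15.6],0]]' 0
python3 -m jog '[[[0,3.7,-3.2],0],[[0,7.4,-6.4],0],[[0,11.1,-9.6],0],[[0,14.8,-12.8],0],[[0,18.5,-16],0]]'
python3 -m jog '[[[0,3.7,-3.2],0],[[0,7.4,-6.4],0],[[0,12.4,-11.1],0],[[0,12.4,-11.1],0],[[0,12.4,-11.1],0]]'
python3 - <<'E'
from h import *
st()
p=manip.camera("wrist"); print(p["xyz"],p["orientation"]); save(p,"w1",s=1.2)
for l,z in (("cap",.16),("cap_top",.16),("tin",.13)):
    for r in manip.trace(p,l)[:2]:
        b=r["bbox"]; print(l,round(r["confidence"],2),np.round(b,1),np.round(ray(p,b[0],b[1],z),4))
E
```

```text
time: 1.4
position: [0.3428, -0.3347, 0.2699]
tcp_rot: [26.0, 89.9, -39.8]
ft_force: [-0.0, 0.8, 0.2]
grip_width: 0.088
time: 1.9
position: [0.4458, -0.1127, 0.27]
tcp_rot: [46.4, 89.9, -19.4]
ft_force: [1.2, -1.2, -0.4]
grip_width: 0.0881
time: 2.4
position: [0.5134, 0.04, 0.2691]
tcp_rot: [-140.1, 89.9, 154.4]
ft_force: [-0.3, -0.3, 0.1]
grip_width: 0.0878
2.4 pos [0.5134 0.04   0.2691] toolx [-0.001  0.    -1.   ] jawdeg -65.5 j [  0.6  -7.   77.9   0.  109.2  66.2] F [-0.3 -0.3  0.1] T [-0.04 -0.02 -0.05] w 0.0878
[0.57861007 0.07012229 0.43051271] [ 1.64421855e+02  1.21309825e-01 -6.54878250e+01]
cap 0.86 [261.9 175.1  61.1  67.1] [0.5268 0.04   0.16  ]
tin 0.8 [261.6 160.1 139.5 122.4] [0.5347 0.0433 0.13  ]
```

View pics/w1.png

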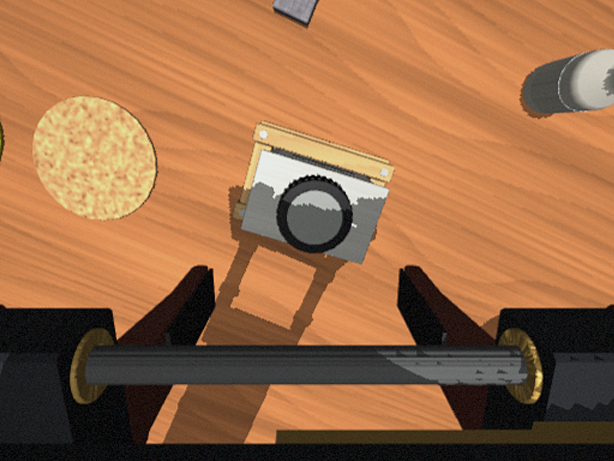

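```bash
python3 - <<'E'
from h import *
from scipy.optimize import least_squares
def proj(p,X): 
    c=(X-np.array(p["xyz"]))@rot(p["orientation"]); return np.c_[p["cx"]+p["fx"]*c[:,0]/c[:,2],p["cy"]+p["fy"]*c[:,1]/c[:,2]]
a=np.linspace(0,2*np.pi,72)
P=[manip.camera(n) for n in ("wrist","top","side")]
obs=[(p,r[0]) for p in P if (r:=manip.trace(p,"cap"))]
def pb(p,x,y):
    uv=np.vstack([proj(p,np.c_[x+.029*np.cos(a),y+.029*np.sin(a),np.full(72,z)]) for z in (.132,.16)])
    lo,hi=uv.min(0),uv.max(0); return np.r_[(lo+hi)/2,hi-lo]
for p,r in obs:
    f=least_squares(lambda q:(pb(p,*q)-np.array(r["bbox"]))[:2],[.515,.042]); print(p["shot"],r["confidence"],f.x.round(4),"res",f.fun.round(1),"size",pb(p,*f.x)[2:].round(1),np.round(r["bbox"],1))
E
```

```text
6 0.88 [0.5225 0.0382] res [ 0. -0.] size [63.9 65.9] [258.2 175.1  63.2  66.9]
8 0.6 [0.5239 0.0329] res [0. 0.] size [22.7 22.8] [278.1 190.2  24.6  19.7]
```

```bash
cat >> h.py <<'E'
from scipy.optimize import least_squares
def proj(p,X): 
    c=(X-np.array(p["xyz"]))@rot(p["orientation"]); return np.c_[p["cx"]+p["fx"]*c[:,0]/c[:,2],p["cy"]+p["fy"]*c[:,1]/c[:,2]]
def pb(p,x,y,z0=.132):
    a=np.linspace(0,2*np.pi,72)
    uv=np.vstack([proj(p,np.c_[x+.029*np.cos(a),y+.029*np.sin(a),np.full(72,z)]) for z in (z0,z0+.028)])
    lo,hi=uv.min(0),uv.max(0); return np.r_[(lo+hi)/2,hi-lo]
def fit(p,b,g,z0=.132): return least_squares(lambda q:(pb(p,*q,z0)-np.array(b))[:2],g).x
def dark(p,box,th=45):
    u0,v0,u1,v1=box; m=(p["image"].max(2)<th)[v0:v1,u0:u1].astype(np.uint8)
    n,l,s,c=cv2.connectedComponentsWithStats(m); i=1+s[1:,4].argmax(); x,y,w,h=s[i,:4]; return [u0+x+(w-1)/2,v0+y+(h-1)/2,w,h]
E
python3 - <<'E'
from h import *
p=manip.camera("wrist"); b=dark(p,(215,130,310,220)); print(b,fit(p,b,[.52,.035]).round(4),pb(p,*fit(p,b,[.52,.035])).round(1))
save(p,"w2",(200,120,320,230),3)
p=manip.camera("top"); b=dark(p,(255,195,295,228),90); print(b,fit(p,b,[.52,.035]).round(4),pb(p,*fit(p,b,[.52,.035])).round(1))
E
```

```text
[np.float64(259.0), np.float64(187.0), np.int32(63), np.int32(43)] [0.5123 0.0331] [259.  187.   63.2  65.7]
[np.float64(264.0), np.float64(226.0), np.int32(11), np.int32(3)] [0.4732 0.0729] [264.  226.   18.7  18.7]
```

View pics/w2.png

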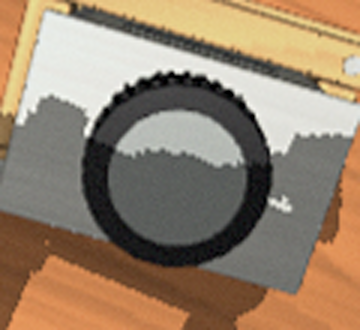

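The crop confirms the black ribbed cap, centred at (258.8,176.2) and 63x66 px, which matches its size. I'll go nearer over it.

```bash
python3 - <<'E'
from h import *
st(); print(togo((.522,.0373,.18)))
E
```

```text
3.0 pos [0.5129 0.0371 0.2697] toolx [ 0.  0. -1.] jawdeg -65.8 j [  0.3  -7.1  77.9   0.  109.2  66.2] F [-0.4 -1.1  0.3] T [-0.02 -0.04 -0.03] w 0.0879
[8.97 0.84 0.35]
```

```bash
python3 -m jog '[[[4,0.84,0.35],0],[[8,0.84,0.35],0],[[9,0.84,0.35],0],[[9,0.84,0.35],0],[[9,0.84,0.35],0]]'
python3 - <<'E'
from h import *
p=manip.camera("wrist"); st(); print(p["xyz"],p["orientation"],p["cx"],p["cy"],p["fx"]); save(p,"w3",(110,100,400,384),2)
for i in range(2):
  for r in manip.trace(p,"cap")[:1]:
    b=r["bbox"]; f=fit(p,b,[.52,.037]); print(np.round(b,1),f.round(4),pb(p,*f).round(1))
  p=manip.camera("wrist")
s=manip.observe(); M=rot(s["tcp_rot"])
for o in (.044,-.044,0): print(o, proj(p,(np.array(s["position"])+M[:,2]*o)[None]).round(1))
E
```

```text
time: 3.5
position: [0.5227, 0.0377, 0.1818]
tcp_rot: [66.1, 89.9, 0.3]
ft_force: [-0.1, 0.4, 1.3]
grip_width: 0.0875
3.55 pos [0.523  0.0377 0.1824] toolx [ 0.004  0.    -1.   ] jawdeg -65.8 j [  0.4  -6.9  86.6   0.  100.1  66.2] F [-0.1 -0.4  0.1] T [-0.01 -0.07 -0.  ] w 0.088
[0.58745263 0.06764216 0.34344508] [ 1.64592047e+02  1.51821794e-02 -6.57333801e+01] 254.7173365095978 191.93083900653522 306.4599762206266
[255.5 215.6  87.6  90.2] [0.5236 0.0384] [255.5 215.6  90.9  94.2]
[256.2 215.7  86.5  92.3] [0.524  0.0378] [256.2 215.7  90.6  93.8]
0.044 [[332.8 237.2]]
-0.044 [[178.9 237.1]]
0 [[255.8 237.2]]
```

View pics/w3.png

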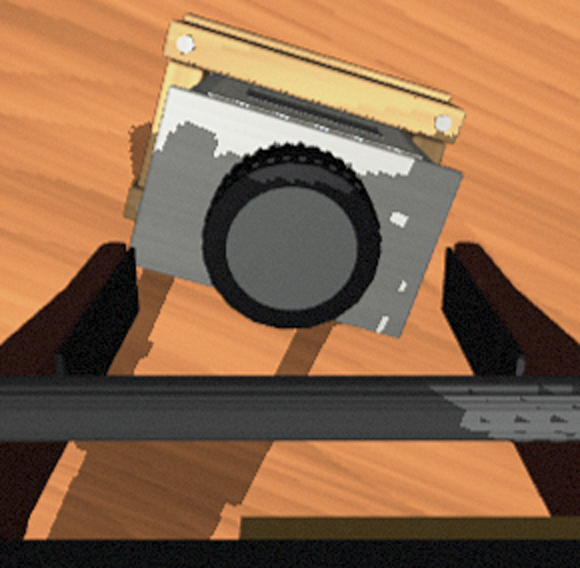

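Cap centred at (255.8,217.3), between the fingertips (midpoint 255.2), so the TCP is over the cap axis within about 0.5 mm. I'll descend.

```bash
python3 -m jog '[[[1.5,0,0],0],[[3,0,0],0],[[3.8,0,0],0],[[4.4,0,0],0],[[4.4,0,0],0]]'
python3 -c "from h import *;st();print(togo((.5227,.0377,.135)))"
```

```text
time: 4.25
position: [0.5214, 0.0377, 0.134]
tcp_rot: [-113.5, 89.9, -179.2]
ft_force: [-0.2, 0.5, 0.7]
grip_width: 0.088
4.25 pos [0.5214 0.0377 0.134 ] toolx [-0.003 -0.    -1.   ] jawdeg -65.8 j [ 0.4 -6.6 91.2 -0.  95.5 66.2] F [-0.2  0.5  0.7] T [ 0.   -0.03 -0.03] w 0.088
[-0.1   0.12  0.06]
```

Now close gently first, to watch side force.

```bash
python3 -m jog '[[[0,0,0],0],[[0,0,0],0],[[0,0,0],0]]' 1 5
python3 -c "from h import *;st()"
python3 -m jog '[[[0,0,0],0],[[0,0,0],0],[[0,0,0],0]]' 1 5
python3 -c "from h import *;st()"
```

```text
time: 4.55
position: [0.5224, 0.0377, 0.1363]
tcp_rot: [64.8, 89.9, -0.9]
ft_force: [-0.2, 1.0, 0.9]
grip_width: 0.0671
4.55 pos [0.5224 0.0377 0.1363] toolx [ 0.001 -0.    -1.   ] jawdeg -65.8 j [ 0.4 -6.6 91.  -0.  95.6 66.2] F [-0.2  1.   0.9] T [0.03 0.03 0.02] w 0.0671
time: 4.85
position: [0.5225, 0.0373, 0.1361]
tcp_rot: [34.2, 89.9, -31.6]
ft_force: [0.2, -3.2, 2.3]
grip_width: 0.0578
4.85 pos [0.5225 0.0373 0.1361] toolx [ 0.001 -0.001 -1.   ] jawdeg -65.8 j [ 0.4 -6.6 91.  -0.  95.5 66.2] F [ 0.2 -3.2  2.3] T [-0.45 -0.16 -0.02] w 0.0578
```

```bash
python3 -m jog '[[[0,0,0],0],[[0,0,0],0],[[0,0,0],0]]' 1 55
python3 -c "from h import *;st()"
```

```text
time: 5.15
position: [0.5225, 0.0372, 0.1361]
tcp_rot: [30.7, 89.9, -35.1]
ft_force: [2.4, -3.8, 3.1]
grip_width: 0.0568
5.15 pos [0.5225 0.0372 0.1361] toolx [ 0.001 -0.001 -1.   ] jawdeg -65.8 j [ 0.4 -6.6 91.  -0.  95.5 66.2] F [ 2.4 -3.8  3.1] T [-0.76 -0.33  0.05] w 0.0568
```

```bash
python3 -m jog '[[[-0.02,0,0.04],-0.08],[[-0.02,0,0.04],-0.16]]'
python3 -c "from h import *;st()"
```

```text
time: 5.35
position: [0.5228, 0.0378, 0.1362]
tcp_rot: [94.1, 89.9, 37.6]
ft_force: [3.2, 4.9, -0.1]
grip_width: 0.0565
5.35 pos [0.5228 0.0378 0.1362] toolx [ 0.002  0.001 -1.   ] jawdeg -56.5 j [ 0.4 -6.6 91.   0.1 95.5 56.8] F [ 3.2  4.9 -0.1] T [ 0.52 -0.47 -0.  ] w 0.0565
```

```bash
python3 -m jog '[[[0,0,0],-0.08],[[0,0,0],-0.16]]'; python3 -c "from h import *;st()"
python3 -m jog '[[[0,0,0],-0.1],[[0,0,0],-0.1]]'; python3 -c "from h import *;st()"
```

```text
time: 5.55
position: [0.5227, 0.0384, 0.1361]
tcp_rot: [104.7, 89.9, 57.5]
ft_force: [1.7, -0.1, 2.2]
grip_width: 0.0565
5.55 pos [0.5227 0.0384 0.1361] toolx [ 0.001  0.002 -1.   ] jawdeg -47.2 j [ 0.4 -6.6 91.   0.1 95.5 47.6] F [ 1.7 -0.1  2.2] T [-0.07 -0.28  0.02] w 0.0565
time: 5.75
position: [0.5223, 0.0378, 0.1361]
tcp_rot: [103.9, 90.0, 62.3]
ft_force: [1.9, -1.3, 3.4]
grip_width: 0.0564
5.75 pos [0.5223 0.0378 0.1361] toolx [ 0.     0.001 -1.   ] jawdeg -41.6 j [ 0.4 -6.6 91.   0.  95.6 42. ] F [ 1.9 -1.3  3.4] T [-0.25 -0.16  0.02] w 0.0564
```

```bash
cat >> h.py <<'E'
def q():
    s=manip.observe(); M=rot(s["tcp_rot"]); print("  turned",round(np.radians(np.degrees(np.arctan2(M[1,2],M[0,2]))+65.8),3),"F",np.round(s["ft_force"],1),"T",np.round(s["wrist_torque"],3),"e6",np.round(s["effort"][5],3),"w",round(s["grip_width"],4))
E
python3 -m jog '[[[0,0,0],0],[[0,0,0],0]]' 1 15 >/dev/null; python3 -c "from h import *;q()"
python3 -m jog '[[[0,0,0],-0.05],[[0,0,0],-0.1]]'>/dev/null; python3 -c "from h import *;q()"
python3 -m jog '[[[0,0,0],-0.05],[[0,0,0],-0.1]]'>/dev/null; python3 -c "from h import *;q()"
python3 -m jog '[[[0,0,0],-0.04],[[0,0,0],-0.08]]'>/dev/null; python3 -c "from h import *;q()"
```

```text
turned 0.419 F [ 1.4 -0.5  3. ] T [-0.178 -0.345  0.013] e6 0.053 w 0.0572
  turned 0.521 F [-0.6 -1.7  3.1] T [-0.234 -0.013 -0.044] e6 0.651 w 0.057
  turned 0.621 F [-0.9 -1.4  4.3] T [-0.289 -0.042 -0.058] e6 0.617 w 0.0575
  turned 0.7 F [-1.3 -1.4  4. ] T [-0.233 -0.112 -0.048] e6 0.477 w 0.0569
```

```bash
cat > ck.py <<'E'
from h import *
import sys
q(); t=manip.observe()["wrist_torque"][2]; sys.exit(abs(t)>.11)
E
J="python3 -m jog"
$J '[[[-0.02,0,0],-0.03]]'>/dev/null; python3 ck.py &&
$J '[[[0,0,0],-0.03]]'>/dev/null && python3 ck.py &&
$J '[[[0,0,0],-0.03]]'>/dev/null && python3 ck.py &&
$J '[[[0,0,0],-0.03]]'>/dev/null && python3 ck.py &&
$J '[[[0,0,0],-0.03]]'>/dev/null && python3 ck.py &&
$J '[[[0,0,0],-0.03]]'>/dev/null && python3 ck.py &&
$J '[[[0,0,0],-0.03]]'>/dev/null && python3 ck.py &&
$J '[[[0,0,0],-0.03]]'>/dev/null && python3 ck.py
```

```text
turned 0.73 F [-0.4 -0.8  2.4] T [-0.236 -0.081 -0.071] e6 0.271 w 0.0572False
```

```bash
sed -i 's/sys.exit(abs(t)>.11)/sys.exit(int(abs(t)>.11))/' ck.py
J="python3 -m jog"
$J '[[[0,0,0],-0.03]]'>/dev/null && python3 ck.py &&
$J '[[[0,0,0],-0.03]]'>/dev/null && python3 ck.py &&
$J '[[[0,0,0],-0.03]]'>/dev/null && python3 ck.py &&
$J '[[[0,0,0],-0.03]]'>/dev/null && python3 ck.py &&
$J '[[[0,0,0],-0.03]]'>/dev/null && python3 ck.py &&
$J '[[[0,0,0],-0.03]]'>/dev/null && python3 ck.py &&
$J '[[[0,0,0],-0.03]]'>/dev/null && python3 ck.py &&
$J '[[[0,0,0],-0.03]]'>/dev/null && python3 ck.py
```

```text
turned 0.761 F [-0.1 -1.5  3.6] T [-0.262 -0.066 -0.055] e6 0.352 w 0.0573
  turned 0.791 F [-0.5 -1.5  2.4] T [-0.268 -0.027  0.023] e6 0.377 w 0.0572
  turned 0.822 F [-0.4 -1.4  3.7] T [-0.252 -0.028 -0.07 ] e6 0.371 w 0.0574
  turned 0.852 F [ 0.2 -1.4  3.2] T [-0.257 -0.121 -0.061] e6 0.365 w 0.0572
  turned 0.883 F [ 0.1 -2.   2.8] T [-0.23  -0.088 -0.097] e6 0.362 w 0.0572
  turned 0.913 F [ 0.3 -1.4  2.5] T [-0.236 -0.132 -0.007] e6 0.36 w 0.0571
  turned 0.943 F [ 0.2 -1.6  3.5] T [-0.245 -0.129 -0.028] e6 0.359 w 0.0574
  turned 0.973 F [ 0.6 -1.7  2.5] T [-0.24  -0.292 -0.036] e6 0.343 w 0.0573
```

```bash
sed -i 's/^q().*/q(); s=manip.observe(); sys.exit(int(abs(s["wrist_torque"][2])>.13 or abs(s["effort"][5])>.44))/' ck.py
J="python3 -m jog"
$J '[[[0,0,0],-0.03]]'>/dev/null && python3 ck.py &&
$J '[[[0,0,0],-0.03]]'>/dev/null && python3 ck.py &&
$J '[[[0,0,0],-0.03]]'>/dev/null && python3 ck.py &&
$J '[[[0,0,0],-0.03]]'>/dev/null && python3 ck.py &&
$J '[[[0,0,0],-0.03]]'>/dev/null && python3 ck.py &&
$J '[[[0,0,0],-0.03]]'>/dev/null && python3 ck.py &&
$J '[[[0,0,0],-0.03]]'>/dev/null && python3 ck.py &&
$J '[[[0,0,0],-0.03]]'>/dev/null && python3 ck.py
```

```text
turned 1.003 F [ 1.5 -1.5  2.4] T [-0.203 -0.616 -0.027] e6 0.326 w 0.0573
  turned 1.033 F [ 5.  -0.2  0.8] T [-0.189 -0.96  -0.07 ] e6 0.309 w 0.0572
  turned 1.063 F [ 6.5 -0.5  0.9] T [-0.128 -1.32  -0.076] e6 0.291 w 0.0572
  turned 1.093 F [ 7.4 -0.8 -0. ] T [-0.112 -1.302 -0.282] e6 0.14 w 0.0567
```

```bash
python3 -m jog '[[[0,0,0],0]]'>/dev/null; python3 -c "from h import *;q();st()"; python3 -m jog '[[[0,0,0],0]]'>/dev/null; python3 -c "from h import *;q()"
```

```text
turned 1.092 F [ 7.2 -0.7  0.3] T [-0.139 -1.278 -0.165] e6 -0.466 w 0.0574
7.95 pos [0.5234 0.0375 0.136 ] toolx [ 0.003  0.    -1.   ] jawdeg -3.2 j [ 0.4 -6.6 91.   0.  95.4  3.6] F [ 7.2 -0.7  0.3] T [-0.14 -1.28 -0.16] w 0.0574
  turned 1.092 F [ 5.6 -0.5 -0.2] T [-0.112 -1.295 -0.142] e6 -0.215 w 0.0572
```

```bash
python3 -m jog '[[[0,0,0.05],0],[[0,0,0.05],0]]'>/dev/null; python3 -c "from h import *;q()"; python3 -m jog '[[[0,0,0],-0.012],[[0,0,0],-0.012]]'>/dev/null; python3 -c "from h import *;q()"
```

```text
turned 1.091 F [6.3 0.7 0.4] T [-0.112 -1.119 -0.209] e6 -0.208 w 0.0574
  turned 1.103 F [ 5.6 -0.6  1.3] T [-0.081 -1.095 -0.298] e6 -0.376 w 0.0569
```

The moment stays at the stop and grows with another small turn (−0.18 to −0.30 N m), so it is the stop. I'll ease off 0.02 rad, relieve the side force, then lift in small checked steps.

```bash
python3 -m jog '[[[0,0,0.05],0.015],[[0,0,0.1],0.02]]'>/dev/null; python3 -c "from h import *;q();st()"
cat > cl.py <<'E'
from h import *
import sys
q(); s=manip.observe(); print("  z",round(s["position"][2],4)); sys.exit(int(s["ft_force"][2]<-7))
E
python3 -m jog '[[[-0.1,0,0],0]]'>/dev/null; python3 cl.py && python3 -m jog '[[[-0.1,0,0],0]]'>/dev/null && python3 cl.py && python3 -m jog '[[[-0.05,0,0],0]]'>/dev/null && python3 cl.py && python3 -m jog '[[[-0.05,0,0],0]]'>/dev/null && python3 cl.py && python3 -m jog '[[[-0.05,0,0],0]]'>/dev/null && python3 cl.py
```

```text
turned 1.082 F [0.9 0.2 3.1] T [-0.025 -0.27  -0.03 ] e6 -0.087 w 0.0572
8.65 pos [0.5235 0.0375 0.136 ] toolx [-0.001  0.    -1.   ] jawdeg -3.8 j [ 0.4 -6.4 90.8  0.  95.6  4.2] F [0.9 0.2 3.1] T [-0.02 -0.27 -0.03] w 0.0572
  turned 1.083 F [ 4.3 -0.2 -3.8] T [ 0.009 -0.816 -0.165] e6 -0.088 w 0.0573
  z 0.1363
  turned 1.083 F [ 4.7  0.6 -5. ] T [ 0.05  -0.901 -0.187] e6 -0.133 w 0.0574
  z 0.1368
  turned 1.083 F [ 4.1  0.3 -4.9] T [-0.034 -0.807 -0.097] e6 -0.128 w 0.0573
  z 0.1374
  turned 1.083 F [ 2.5  1.  -5. ] T [-0.034 -0.656 -0.11 ] e6 -0.105 w 0.0571
  z 0.1382
  turned 1.083 F [ 1.9  0.  -3.4] T [-0.092 -0.498 -0.109] e6 -0.078 w 0.057
  z 0.1391
```

```bash
python3 -m jog '[[[0,0,0],0],[[0,0,0],0]]'>/dev/null; python3 cl.py && python3 -m jog '[[[-0.05,0,0],0]]'>/dev/null && python3 cl.py && python3 -m jog '[[[-0.1,0,0],0],[[-0.1,0,0],0]]'>/dev/null && python3 cl.py && python3 -m jog '[[[-0.1,0,0],0],[[-0.1,0,0],0]]'>/dev/null && python3 cl.py
```

```text
turned 1.082 F [ 1.9 -0.5 -2. ] T [-0.179 -0.236 -0.069] e6 -0.062 w 0.0571
  z 0.1396
  turned 1.082 F [ 0.8 -1.1 -2.2] T [-0.162 -0.191 -0.068] e6 -0.051 w 0.0574
  z 0.1401
  turned 1.083 F [-0.4 -0.6 -0.9] T [-0.019 -0.053  0.081] e6 0.005 w 0.0574
  z 0.1417
  turned 1.083 F [ 0.4 -0.2 -0.9] T [-0.035 -0.028  0.056] e6 0.002 w 0.0573
  z 0.1425
```

Free at 6 mm with only the cap's weight on the wrist. Lifting straight on.

```bash
python3 -m jog '[[[-0.5,0,0],0],[[-1,0,0],0],[[-1.5,0,0],0],[[-2,0,0],0],[[-2.5,0,0],0]]' 1 20 >/dev/null; python3 cl.py && python3 -m jog '[[[-1.5,0,0],0],[[-3,0,0],0],[[-4,0,0],0],[[-4,0,0],0],[[-4,0,0],0]]'>/dev/null; python3 - <<'E'
from h import *
st(); print(togo((.446,.278,.205)))
p=manip.camera("wrist"); save(p,"w4")
E
```

```text
turned 1.082 F [ 0.1  0.8 -0.8] T [-0.045 -0.046  0.071] e6 -0.0 w 0.0572
  z 0.1677
10.85 pos [0.5239 0.0373 0.2074] toolx [ 0.001 -0.    -1.   ] jawdeg -3.8 j [  0.4  -6.5  83.7  -0.  102.8   4.1] F [ 0.1 -0.7 -0.7] T [ 0.01 -0.08  0.03] w 0.0577
[ 0.23 23.51 -9.36]
```

View pics/w4.png

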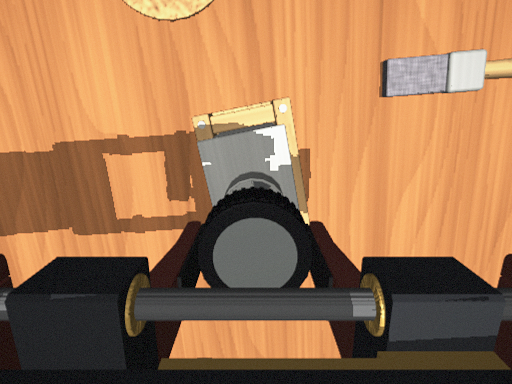

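The picture shows the cap held level in the jaws at (254,255), with the neck bare at (250,185). Carrying it to the mat.

```bash
python3 -m jog '[[[0,1.5,-0.6],0],[[0,4.5,-1.8],0],[[0,8,-3.2],0],[[0,11.5,-4.6],0],[[0,15,-6],0]]' >/dev/null; python3 -m jog '[[[0,3.5,-1.4],0],[[0,6.5,-2.6],0],[[0,8.5,-3.4],0],[[0,8.5,-3.4],0],[[0,8.5,-3.4],0]]'>/dev/null; python3 - <<'E'
from h import *
st(); print(togo((.446,.278,.01)))
E
```

```text
11.9 pos [0.4447 0.2784 0.2065] toolx [-0.001 -0.001 -1.   ] jawdeg -3.7 j [ 28.3  -6.5  83.8  -0.  102.8  32. ] F [ 0.   0.6 -0.6] T [-0.04 -0.08 -0.01] w 0.0571
[ 1.965e+01 -1.000e-02  1.500e-01]
```

```bash
python3 -m jog '[[[3,0,0.15],0],[[6.5,0,0.15],0],[[10,0,0.15],0],[[13.5,0,0.15],0],[[15.5,0,0.15],0]]' >/dev/null; python3 -m jog '[[[1.2,0,0],0],[[1.8,0,0],0],[[2.2,0,0],0],[[2.2,0,0],0],[[2.2,0,0],0]]'>/dev/null; python3 - <<'E'
from h import *
st()
for n in ("wrist","top"):
  p=manip.camera(n)
  print(n,np.round(proj(p,np.array([[.446,.278,.006]])),1),[(round(r["confidence"],2),np.round(r["bbox"],1)) for r in manip.trace(p,"mat")[:2]])
save(p:=manip.camera("side"),"s2",(200,220,340,370),4)
E
```

```text
12.9 pos [0.4476 0.2782 0.0313] toolx [ 0.002  0.001 -1.   ] jawdeg -3.8 j [28.2 -3.4 98.7 -0.  84.5 31.9] F [-0.2  0.7 -0.6] T [-0.06 -0.12 -0.01] w 0.0568
wrist [[254.5 223.8]] [(0.74, array([257.8, 201.9, 213.6, 171.6])), (0.57, array([166.2,  31.9, 215.9,  63.7]))]
top [[204.6 236.3]] [(0.77, array([154.2, 251.1,  33.1,  41.8])), (0.54, array([219.4, 235.4,  15.9,  29.3]))]
```

View pics/s2.png

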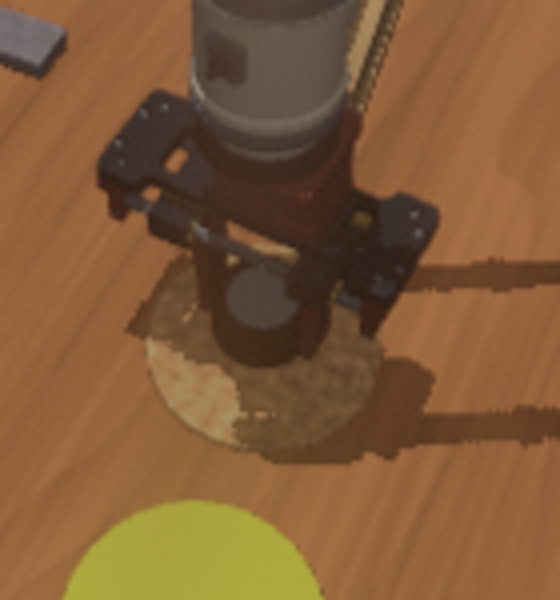

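The cap hangs over the middle of the cork mat, crop (265,310). Lowering slowly till I feel contact.

```bash
cat > cd.py <<'E'
from h import *
import sys
s=manip.observe(); print(round(s["position"][2],4),np.round(s["ft_force"],1)); sys.exit(int(s["ft_force"][2]>1.2))
E
python3 -m jog '[[[0.5,0,0],0],[[1,0,0],0],[[1.4,0,0],0],[[1.6,0,0],0],[[1.6,0,0],0]]' >/dev/null; python3 cd.py &&
python3 -m jog '[[[0.08,0,0],0],[[0.08,0,0],0]]'>/dev/null && python3 cd.py &&
python3 -m jog '[[[0.08,0,0],0],[[0.08,0,0],0]]'>/dev/null && python3 cd.py &&
python3 -m jog '[[[0.08,0,0],0],[[0.08,0,0],0]]'>/dev/null && python3 cd.py &&
python3 -m jog '[[[0.08,0,0],0],[[0.08,0,0],0]]'>/dev/null && python3 cd.py &&
python3 -m jog '[[[0.08,0,0],0],[[0.08,0,0],0]]'>/dev/null && python3 cd.py &&
python3 -m jog '[[[0.08,0,0],0],[[0.08,0,0],0]]'>/dev/null && python3 cd.py &&
python3 -m jog '[[[0.08,0,0],0],[[0.08,0,0],0]]'>/dev/null && python3 cd.py
```

```text
0.0133 [-0.4  0.3 -0.7]
0.0133 [-0.4  0.5 -1.2]
0.0125 [ 0.1 -0.1 -0.6]
0.0116 [-0.4  0.1  0.1]
0.0107 [-0.7  0.6 -0.2]
0.0102 [-0.1 -0.7  0.1]
0.0101 [-2.4 -1.6  4.7]
```

Contact at TCP z ≈ 10 mm, as predicted. Easing the grip, opening, and rising straight up.

```bash
python3 -m jog '[[[-0.03,0,0],0],[[-0.03,0,0],0]]' 1 3; python3 -m jog '[[[0,0,0],0],[[0,0,0],0],[[0,0,0],0],[[0,0,0],0],[[0,0,0],0]]' 0; python3 -m jog '[[[0,0,0],0],[[-0.5,0,0],0],[[-1.5,0,0],0],[[-3,0,0],0],[[-5,0,0],0]]'; python3 -m jog '[[[-4,0,0],0],[[-8,0,0],0],[[-12,0,0],0],[[-16,0,0],0],[[-16,0,0],0]]'
python3 -m jog '[[[0,-3,0],0],[[0,-7,0],0],[[0,-11,0],0],[[0,-14,0],0],[[0,-14,0],0]]' >/dev/null
python3 - <<'E'
from h import *
st(); p=manip.camera("wrist"); save(p,"w5")
for r in manip.trace(p,"cap")[:1]: print("cap",r["confidence"],fit(p,r["bbox"],[.446,.278],.006).round(4))
for r in manip.trace(p,"mat")[:2]: b=r["bbox"]; print("mat",np.round(b),ray(p,b[0],b[1],.006).round(4))
p=manip.camera("side"); save(p,"s3",s=1.5)
for l,z in (("bowl",.055),("bottle",.13),("brush",.01)):
    for r in manip.trace(p,l)[:1]:
        b=r["bbox"]; print(l,np.round(b,1),np.round(ray(p,b[0],b[1],z),3))
E
```

```text
time: 15.05
position: [0.4472, 0.278, 0.0098]
tcp_rot: [29.0, 90.0, 25.2]
ft_force: [-0.2, -0.5, 2.8]
grip_width: 0.0578
time: 15.55
position: [0.4469, 0.2779, 0.0094]
tcp_rot: [-154.3, 90.0, -158.1]
ft_force: [-0.2, -0.3, 0.1]
grip_width: 0.0875
time: 16.05
position: [0.4467, 0.2778, 0.0607]
tcp_rot: [-148.8, 90.0, -152.6]
ft_force: [0.5, 0.1, -0.7]
grip_width: 0.0881
time: 16.55
position: [0.4487, 0.2789, 0.2286]
tcp_rot: [32.1, 89.2, 28.4]
ft_force: [0.1, -0.2, 0.9]
grip_width: 0.0879
17.05 pos [0.4376 0.1355 0.2205] toolx [ 0.002 -0.001 -1.   ] jawdeg -4.0 j [ 1.300e+01 -1.680e+01  9.130e+01 -1.000e-01  1.054e+02  1.700e+01] F [0.8 0.6 0.3] T [ 0.02 -0.04  0.01] w 0.0875
cap 0.79 [0.4439 0.2803]
mat [254.  55. 126. 110.] [0.4446 0.2653 0.006 ]
bowl [346.6 163.2  43.4  30.3] [ 0.418 -0.275  0.055]
bottle [242.2 159.6  15.3  35.2] [ 0.678 -0.063  0.13 ]
brush [184.2 222.9  64.1  27.8] [0.766 0.133 0.01 ]
```

View pics/s3.png

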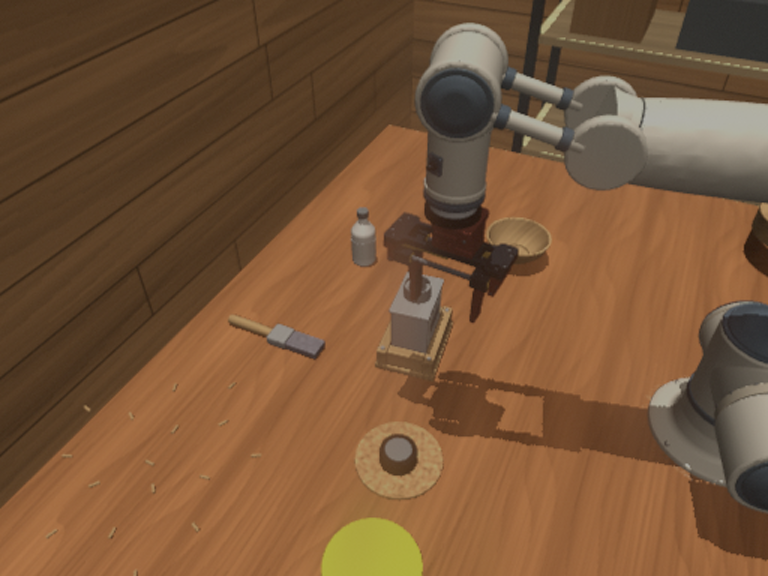

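View pics/w5.png

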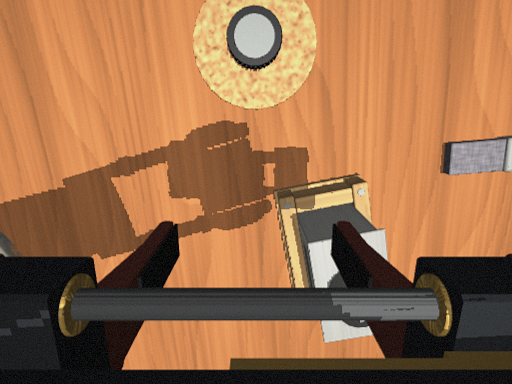

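The cap stands upright in the middle of the mat, at (398,454) in the side picture. Bowl, bottle and brush are where they were, and the gripper is clear at z = 0.22. Handing in.

```bash
python3 -c "
from h import *
st(); print(manip.finish_job())"
```

```text
17.4 pos [0.4376 0.1391 0.2194] toolx [-0.  0. -1.] jawdeg -3.7 j [ 13.4 -16.5  91.2   0.  105.4  17.1] F [ 0.3 -0.3 -0.3] T [-0.05 -0.04  0.05] w 0.0879
the job is handed in; nothing more can be done
None
```

The tin is open and the cap stands upright in the middle of the cork mat. I handed the job in at 17.4 s.

- **Breaking loose:** I gripped the cap at 55 N and twisted it 0.42 rad anticlockwise. I did not record the breaking moment: the readings at the end of each step were near zero, probably taken between jerks. It then ran on at about 0.05 N m.
- **Stop:** With a 15 N grip and small steps, I felt the stop at about 1.09 rad. The moment rose to between 0.15 and 0.28 N m and held. One more 0.012 rad step confirmed it at 0.30 N m.
- **Lifting:** I eased back 0.02 rad before lifting. The pull reached 5 N over the first few millimetres, from pad or neck friction and arm lag, then fell to the cap's weight. Sideways force read at most about 7.5 N.
- **Setting down:** The cap touched the mat with 4.7 N at the expected height, and I opened the gripper and rose clear.
- **Last checks:** The cap is at (0.444, 0.280), against a mat centre of (0.446, 0.278). The last wrist picture gave the mat as (0.445, 0.265), because the image edge cut it off, so I did not use that. The bowl and brush were found where they started, to within about 6 mm. The bottle came out about 10 mm different, which I put down to detector noise, since the side picture shows it unmoved. The gripper was touching nothing.

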